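# Retain a belt pulley with a spring clip

### The arm

A 7-joint arm with a two-finger parallel gripper is mounted at the origin on the work surface. World frame = base frame: x ahead of the robot, y to its left, z up, the work surface at z = 0. Lengths are in m, angles in rad, forces in N, time in s.
With the tool pointing down it reaches from about 0.4 to 0.85 m from the base axis. Payload 4.5 kg.
Tool frame: the origin (TCP) lies at the very end of the fingers, on their centre line; the grasp point (between the pads) lies 19 mm behind it (r.pinch_z is the distance from the TCP to the grasp point, in m); z points along the fingers, y is the line along which they close (so a half turn about z gives the same grasp; the last joint's range is limited). The gripper opens to 88 mm and grips with 3 to 60 N. Pads are 18 mm wide; open, the fingers measure 123 mm over their backs; the gripper's body (75 mm by 187 mm) begins 45 mm behind the grasp point.
Start: joints at [-1.113, 0.689, -0.195, 1.565, 0.157, 0.902, -0.215], TCP at [0.257, 0.57, 0.239] pointing down, gripper open.
Joint ranges: [-3.01, 3.01], [-0.46, 2.08], [-1.47, 1.51], [0.13, 2.56], [-1, 4.14], [0.04, 2.09], [-2.66, 2.66]. Speed limits (rad/s): [2.57, 2.57, 3.14, 3.14, 3.14, 3.14, 3.14].

### API

Orientations are given as a unit quaternion [x, y, z, w].
In Python, from plant import r, cams gives the robot as it stands.
- The arm moves only by the shell command python3 -m pendant 'ROWS' [FORCE]. ROWS is JSON, a list of rows, each a list of 3 entries, a list of its own where there are three numbers: the closure, from -1 (fully open) to 1 (shut), then the shift along the tool's x, y, z in mm, then the turn, a rotation vector about the tool's x, y, z in degrees. A call has 1 to 8 rows; each row shifts and turns the commanded pose from where the row before left it, along the tool's axes as they then stand; what a row does not reach is not made up. A row lasts 1/8 s, in which the tool goes at most 62.5 mm and 10.7 degrees, less where a joint would pass 70% of its speed; a pose out of reach is approached as far as the arm can. A call with a gripper value outside its range is refused whole. The fingers move at their own pace and stop on an object; FORCE is the grip in N (left out, the last holds). Time passes only in rows, so rows that do not move let the fingers close. It gives the time, the measured TCP pose, the force, the opening and the grip force at its end, in the units of the state.
- r.get_state(): the state, without advancing time (a new reading comes with each control period).
- cams.snapshot(name): name is "side" or "top" or "wrist"; returns a dict with "img" (400x640x3 uint8, red, green, blue), "camera_matrix" (3x3 intrinsics, pixels), "D" ([k1, k2, p1, p2, k3] as OpenCV has them; the pictures are not rectified), "camera_from_world" (4x4, takes a point from world to camera coordinates); the wrist camera has in their place "tool_from_camera" (4x4, takes a point from camera to tool coordinates, whose origin is the TCP and whose axes are the flange's). Camera axes: x right, y up, looking along -z (the intrinsics and any distortion apply to the point x, -y, -z); pixel columns grow to the right and rows downward; lengths in m; the calibration is good to about 2 mm. A picture is of the moment at which its call begins: read the wrist's pose just before it. There is no depth.
- r.finish_job(): hands the job in; it is judged then, once.
The state is a dict: "clock": time; "q": joint angles; "qd": joint speeds; "joint_torque": joint torques, N m; "tool_pos": TCP position; "eef_rot": TCP orientation; "contact_force": force on the tool from outside, world axes, zero at the start; "moment": the same for the moment, N m; "opening": opening from 0.0 (shut) to 1.0 (fully open); "finger_force": force on a finger pad.
Only numpy, scipy, OpenCV 4.12 (cv2) and the standard library are available. Lean on these libraries where they do the work, as an engineer would, in place of code of your own. Each camera call takes 0.05 s, during which the arm holds its last target. There are 200 camera calls.

### The job

Slide the red belt pulley along its axle until it is fully home against the green upright, which uncovers the groove in the axle. Then take the orange-handled spring clip out of its wooden holder and press it down over the axle into the groove until it snaps fully home, without forcing either one, and let go. Leave the other clip and the things around alone.

Things in the scene. Friction and masses are not known exactly. Their poses are not given: they have to be found in the camera images.
- stand: Green bearing stand: base 120 x 150 x 12 mm, upright 62 mm wide and 108 mm high at its -y end with its +y face at y = -40 mm. Origin on the table, x across the axle, y along the axle away from the upright, z up. It carries a steel axle 30 mm in diameter, centre line at x = 0, z = 85 mm, whose free end is at y = 41 to 65 mm.
- axle_mark (a point): Point on the axle's centre line, in line with where the boss face is when the pulley is home (stand x = 0, y = 0, z = 85 mm). The axle's one groove (floor 22 mm in diameter, 6.5 mm wide, square edges) was set by hand: its centre is 5 to 29 mm from here along +y of the stand. Find it by eye and by feel. The axle does not move; the boss hides the groove until the pulley is home.
- pulley (a joint): How far the red belt pulley stands from home, in m: 0 is home against the upright, up to 0.045, growing along +y of the stand. It slides stiffly (about 2.5 N) and stays where it is left.
- pulley_face (a point): Centre of the free (+y) end face of the pulley's grey boss, on the axle's centre line. Boss: 38 mm in diameter, 22 mm long; behind it, towards the upright, the red disc, 76 mm in diameter, 18 mm thick, so the disc's +y face is 22 mm behind this point. With the pulley home this point is at y = 0 of the stand.
- clip: Spring clip with orange grip. Origin at the centre of its bore, x across the two legs, y along the bore (its thickness), z up to the grip; 34 mm wide, legs open downwards. Seated when the origin is on the axle's centre line, y along the axle. Starts upright, legs down in its holder's slot, the underside of the grip on the holder's top, 46 mm above the table (origin 22 mm up).
- clip_grip (a point): Centre of the clip's orange grip with two black bands: a block 16 mm (clip x) by 14 mm (clip y) by 36 mm high, this point 42 mm above the clip's origin, so the grip spans 24 to 60 mm above it. Under it is a steel neck, 5 mm thick in y.
- clip_mouth (a point): Midpoint between the round bumps (radius 3 mm, 5 mm thick in y, at clip x = +-11.3 mm) at the leg ends, 8 mm below the clip's origin. Pressed down over the groove they first touch with the origin about 16 mm above the centre line, spread 2.5 mm each, snap in at 8 to 15 N, then it bottoms. Elsewhere they land on the full diameter with the origin about 21 mm up, and jam.
- big_clip: A larger clip with a blue grip of the same size and origin (rigid, does not fit); to be left alone in its holder.
- holder_a: Wooden holder, fixed, 66 (x) x 46 (y) x 46 mm high with a slot 46 x 8.5 mm, 40 mm deep, along x; origin on the table under its centre. The orange clip stands in this one.
- holder_b: The same kind of holder, with the blue clip.
- grease_jar: Amber jar, 60 mm in diameter, 75 mm high; origin at its underside. Bystander.
- spacer: Brass spacer ring, 48 mm in diameter, 18 mm high, origin at its underside. Bystander.
- screwdriver: Screwdriver with a red handle, 200 mm long, lying. Bystander.
- wrench: Wrench, 180 mm long, lying. Bystander.
- carton: Cardboard box 100 x 75 x 60 mm. Bystander.
Mind the look-alikes: they are no part of the job. What is meant by the clip is not turquoise, and is the smaller of those in its own colour.

How it is judged:
On the way, in this order (a step that is already met when the one before it is completed fails the run):
1. the pulley is home against the upright (value of joint pulley below 0.0015 m), for 0.1 s.
2. the clip is snapped home in the groove, with the pulley still home (value of joint pulley below 0.002 m and z of clip in the frame of stand between 0.083 and 0.087 m and x of clip in the frame of stand between -0.002 and 0.002 m and y of clip in the frame of stand between 0.001 and 0.033 m and angle between the y axis of clip and the y axis of stand, either way round below 0.2 rad), for 0.2 s.
At the end, for the whole second after the job is handed in: The pulley is within 2 mm of home; the clip's bore is within 2 mm of the axle's centre line sideways and in height, in the groove (1 to 33 mm beyond the home boss face), square to the axle within 0.2 rad, at rest and released (all of step 2 and linear speed of clip below 0.02 m/s and contact force between the fingers and clip below 0.1 N); the robot touches nothing.
It fails at once if the clip is forced against the axle or stand with more than 40 N (contact force between clip and stand above 40 N).
It fails at once if the robot pushes the pulley or stand with more than 40 N (contact force between the arm and stand above 40 N).
It fails at once if the fingers push the pulley or stand with more than 40 N (contact force between the fingers and stand above 40 N).
It fails at once if the blue clip is moved more than 20 mm (distance of big_clip from where it was at the start of the episode above 0.02 m).
It fails at once if a bystander is moved more than 30 mm (distance of any of grease_jar, spacer, screwdriver, wrench, carton from where it was at the start of the episode above 0.03 m).
It also fails if it takes over 72 s, if anything falls off the work surface, if the arm or the gripper's body presses on something with over 40 N, if the wrist force passes 120 N, or if a joint passes its speed limit or range.

## Working session

There is one attempt and no reset: what is moved stays moved. The work goes in short steps, Python scripts to look and compute and a shell command to move; the robot and the scene stay as the last step left them, time stands still between calls to the robot, and variables do not carry over. Pictures are saved under pics/ and viewed, at most 10 in all, crops included, and the job is handed in when it is done.

```bash
ls; mkdir -p pics; python3 - <<'E'
from plant import r,cams
import cv2,numpy as np
s=r.get_state();print(s['clock'],s['tool_pos'],s['eef_rot'],r.pinch_z)
for n in ('top','side'):
    c=cams.snapshot(n);cv2.imwrite(f'pics/{n}0.png',c['img'][...,::-1]);print(n,c['camera_matrix'],c['D'],c['camera_from_world'])
E
```

```text
pics
0.0 [0.25680798 0.56910993 0.23790177] [ 2.10267592e-01  9.77643428e-01 -9.22912659e-04 -1.23185048e-04] 0.0187
top [[454.83360646   0.         318.36026025]
 [  0.         454.83360646 198.83274642]
 [  0.           0.           1.        ]] [-0.0004861  0.         0.         0.         0.       ] [[-0.01046284 -0.99991691 -0.00752997  0.01350047]
 [ 0.99602948 -0.01108734  0.08833085 -0.57108407]
 [-0.088407   -0.00657588  0.99606273 -1.05190754]
 [ 0.          0.          0.          1.        ]]
side [[365.277054     0.         318.84267842]
 [  0.         365.277054   199.68334227]
 [  0.           0.           1.        ]] [-0.05977147  0.          0.          0.          0.        ] [[ 0.87596721 -0.48231573  0.00727875 -0.50627639]
 [ 0.27448344  0.51080337  0.81470164 -0.22681007]
 [-0.39666142 -0.71165403  0.57983468 -0.76136931]
 [ 0.          0.          0.          1.        ]]
```

View pics/top0.png

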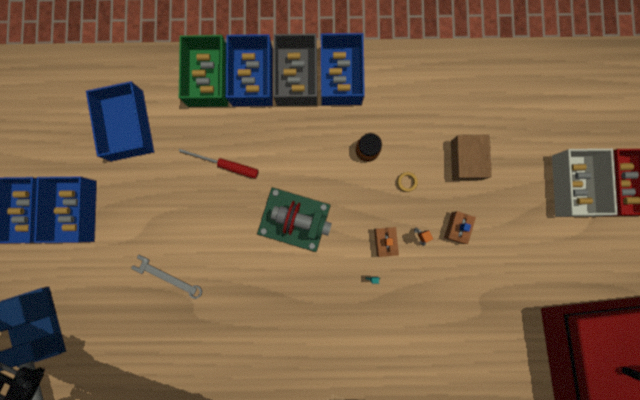

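View pics/side0.png

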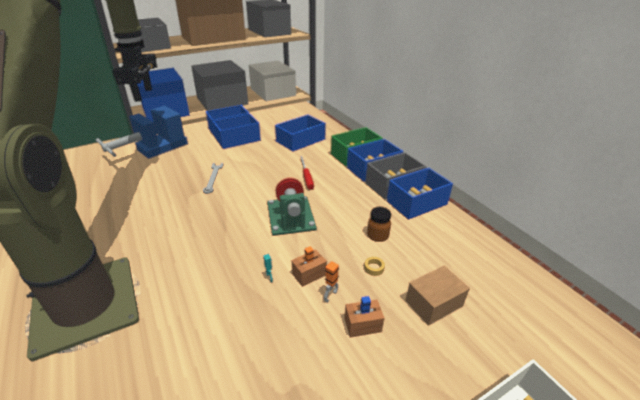

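```bash
python3 - <<'E'
import cv2,numpy as np
a=cv2.imread('pics/top0.png')[180:290,250:480];b=cv2.imread('pics/side0.png')[165:345,240:400]
a=cv2.resize(a,None,fx=3.4,fy=3.4,interpolation=cv2.INTER_CUBIC)[:,:782]
b=cv2.resize(b,None,fx=3,fy=3,interpolation=cv2.INTER_CUBIC)
cv2.imwrite('pics/crop_top.png',a);cv2.imwrite('pics/crop_side.png',b)
E
```

```text
(no output)
```

View pics/crop_top.png

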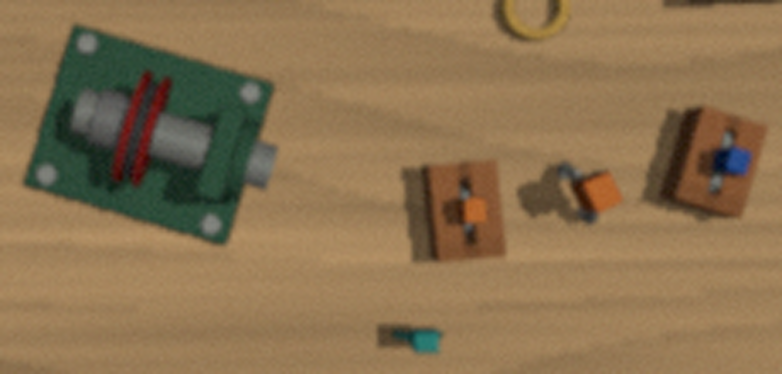

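View pics/crop_side.png

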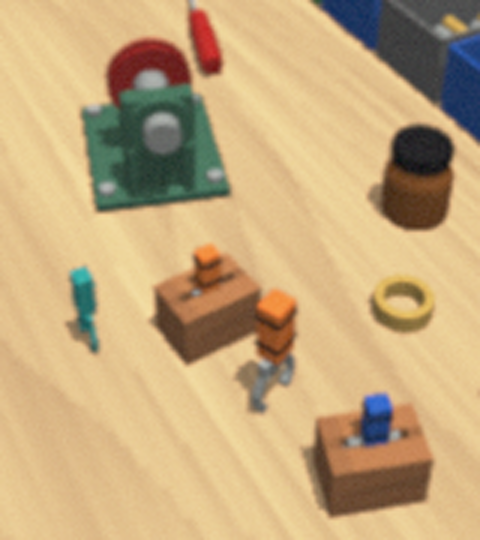

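```bash
cat > h.py <<'E'
from plant import r,cams
import cv2,numpy as np
from scipy.spatial.transform import Rotation as R
F=np.diag([1,-1,-1.])
def snap(n,save=None):
    s=r.get_state();c=cams.snapshot(n)
    if n=='wrist':
        T=np.eye(4);T[:3,:3]=R.from_quat(s['eef_rot']).as_matrix();T[:3,3]=s['tool_pos']
        c['w2c']=np.linalg.inv(T@np.array(c['tool_from_camera']))
    else: c['w2c']=np.array(c['camera_from_world'])
    c['K']=np.array(c['camera_matrix']);c['D']=np.array(c['D'],float)
    if save: cv2.imwrite(f'pics/{save}.png',c['img'][...,::-1])
    return c
def ray(c,px):
    u=cv2.undistortPoints(np.array(px,float).reshape(-1,1,2),c['K'],c['D']).reshape(-1,2)
    d=np.c_[u,np.ones(len(u))]@F
    M=np.linalg.inv(c['w2c']);return M[:3,3],d@M[:3,:3].T
def onz(c,px,z):
    o,d=ray(c,px);return o+d*((z-o[2])/d[:,2])[:,None]
def proj(c,P):
    P=np.atleast_2d(P);X=(P@c['w2c'][:3,:3].T+c['w2c'][:3,3])@F
    return cv2.projectPoints(X,np.zeros(3),np.zeros(3),c['K'],c['D'])[0].reshape(-1,2)
def mask(c,lo,hi,box):
    x0,y0,x1,y1=box
    m=cv2.inRange(cv2.cvtColor(c['img'],cv2.COLOR_RGB2HSV),np.array(lo),np.array(hi))
    k=np.zeros_like(m);k[y0:y1,x0:x1]=m[y0:y1,x0:x1];return k
def big(m):
    return max(cv2.findContours(m,cv2.RETR_EXTERNAL,cv2.CHAIN_APPROX_NONE)[0],key=cv2.contourArea)
E
python3 - <<'E'
from h import *
c=snap('top');s=snap('side')
g=big(mask(c,(60,60,20),(95,255,160),(250,180,345,260)))
hull=cv2.convexHull(g);q=cv2.minAreaRect(hull);print(q)
P=onz(c,cv2.boxPoints(q),.012)[:,:2];print(P.round(4),np.linalg.norm(np.diff(P,axis=0),axis=1))
o=big(mask(c,(4,140,90),(14,255,255),(375,225,402,260)));q=cv2.minAreaRect(o);print(q,onz(c,[q[0]],.082))
print([ (onz(c,cv2.boxPoints(q),.082)[:,:2]).round(4)])
h=big(mask(c,(3,60,30),(14,220,200),(368,222,402,262)));q=cv2.minAreaRect(h);print('holder',q,onz(c,[q[0]],.046),onz(c,cv2.boxPoints(q),.046)[:,:2].round(4))
o=big(mask(s,(4,140,90),(14,255,255),(300,243,318,263)));print(cv2.boundingRect(o))
for z in(.046,.064,.082):print(z,onz(s,[cv2.minAreaRect(o)[0]],z))
E
```

```text
((293.27984619140625, 219.23397827148438), (60.630409240722656, 47.98709487915039), 16.699241638183594)
[[ 0.491   0.1537]
 [ 0.6009  0.1207]
 [ 0.5574 -0.0184]
 [ 0.4483  0.0157]] [0.11474879 0.14576714 0.11424536]
((386.73382568359375, 241.73721313476562), (27.9250545501709, 19.629329681396484), 83.2901611328125) [[ 0.46876265 -0.14397474  0.082     ]]
[array([[ 0.4972, -0.1193],
       [ 0.5019, -0.1628],
       [ 0.4404, -0.1685],
       [ 0.4358, -0.1252]])]
holder ((385.483154296875, 241.57302856445312), (28.82196617126465, 23.323036193847656), 84.5596694946289) [[ 0.4689137  -0.14621782  0.046     ]] [[ 0.4996 -0.117 ]
 [ 0.5042 -0.1707]
 [ 0.4384 -0.1752]
 [ 0.4339 -0.1219]]
(300, 247, 18, 16)
0.046 [[ 0.47852405 -0.13103558  0.046     ]]
0.064 [[ 0.47005348 -0.14765429  0.064     ]]
0.082 [[ 0.46158292 -0.164273    0.082     ]]
```

Candidates for the clip in the top view are:
- orange in the holder at (387,241)
- larger orange standing on the table at (426,237)
- turquoise at (374,280)
- blue in a holder at (465,227)

I choose (387,241): it is the smaller orange one and it is in the holder. The close crop confirms this. The stand's free end points image-left (world +y), and the pulley stands well out.

```bash
cat >> h.py <<'E'
def plan(p,yaw,n):
    "rows to bring TCP to p (m), tool pointing down with tool y at world angle yaw (deg)"
    s=r.get_state();A=R.from_quat(s['eef_rot']);dp=(np.array(p)-s['tool_pos'])*1e3/n
    a=np.radians(yaw);y=np.array([np.cos(a),np.sin(a),0]);z=np.array([0,0,-1.])
    B=R.from_matrix(np.c_[np.cross(y,z),y,z]);rv=(A.inv()*B).as_rotvec(degrees=True)/n
    for i in range(n):
        print([[round(v,1) for v in A.inv().apply(dp)],[round(v,2) for v in rv]]);A=A*R.from_rotvec(rv,degrees=True)
SO=np.array([.5244,.068]);SY=np.array([.298,.954])/np.hypot(.298,.954);SX=np.array([SY[1],-SY[0]])
def stand(x,y,z): return np.r_[SO+x*SX+y*SY,z]
E
python3 -c "
from h import *
print(stand(0,.075,.2));plan(stand(0,.075,.2),-17.3,10)"
```

```text
[0.54676208 0.13958867 0.2       ]
[[np.float64(-44.1), np.float64(-27.3), np.float64(3.9)], [np.float64(-0.0), np.float64(0.0), np.float64(8.3)]]
[[np.float64(-47.6), np.float64(-20.6), np.float64(3.9)], [np.float64(-0.0), np.float64(0.0), np.float64(8.3)]]
[[np.float64(-50.0), np.float64(-13.5), np.float64(3.8)], [np.float64(-0.0), np.float64(0.0), np.float64(8.3)]]
[[np.float64(-51.5), np.float64(-6.1), np.float64(3.8)], [np.float64(-0.0), np.float64(0.0), np.float64(8.3)]]
[[np.float64(-51.8), np.float64(1.3), np.float64(3.8)], [np.float64(-0.0), np.float64(0.0), np.float64(8.3)]]
[[np.float64(-51.1), np.float64(8.8), np.float64(3.8)], [np.float64(-0.0), np.float64(0.0), np.float64(8.3)]]
[[np.float64(-49.3), np.float64(16.1), np.float64(3.8)], [np.float64(-0.0), np.float64(0.0), np.float64(8.3)]]
[[np.float64(-46.4), np.float64(23.0), np.float64(3.8)], [np.float64(-0.0), np.float64(0.0), np.float64(8.3)]]
[[np.float64(-42.6), np.float64(29.5), np.float64(3.8)], [np.float64(-0.0), np.float64(0.0), np.float64(8.3)]]
[[np.float64(-37.9), np.float64(35.4), np.float64(3.8)], [np.float64(-0.0), np.float64(0.0), np.float64(8.3)]]
```

```bash
python3 -m pendant '[[1,[-44,-27,4],[0,0,8.3]],[1,[-48,-21,4],[0,0,8.3]],[1,[-50,-13,4],[0,0,8.3]],[1,[-51,-6,4],[0,0,8.3]],[1,[-52,1,4],[0,0,8.3]],[1,[-51,9,4],[0,0,8.3]],[1,[-49,16,4],[0,0,8.3]],[1,[-46,23,4],[0,0,8.3]]]' 20
python3 -m pendant '[[1,[-43,29,4],[0,0,8.3]],[1,[-38,35,4],[0,0,8.3]],[1,[0,0,0],[0,0,0]],[1,[0,0,0],[0,0,0]]]'
python3 - <<'E'
from h import *
plan(stand(0,.075,.2),-17.3,1)
c=snap('wrist','w1')
E
```

```text
clock: 1.2
tool_pos: [0.4897, 0.2257, 0.2066]
eef_rot: [0.713, 0.701, 0.0, -0.0]
contact_force: [1.4, 0.1, 0.3]
opening: 0.118
finger_force: 0.0
clock: 1.7
tool_pos: [0.5455, 0.1415, 0.1985]
eef_rot: [0.805, 0.593, -0.0, -0.001]
contact_force: [0.6, 1.0, 0.5]
opening: 0.004
finger_force: 0.0
[[np.float64(-1.4), np.float64(1.8), np.float64(-1.5)], [np.float64(-0.07), np.float64(-0.03), np.float64(0.09)]]
```

View pics/w1.png

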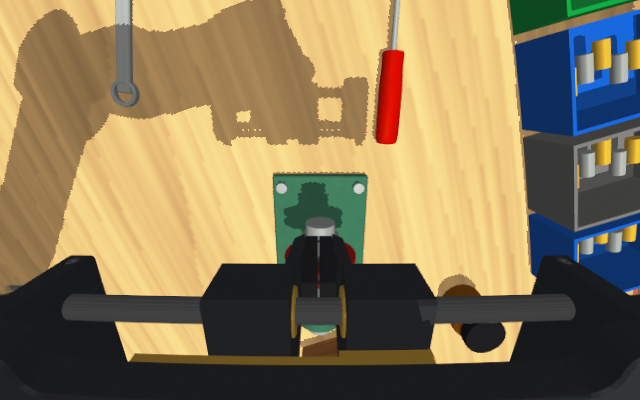

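The wrist view shows the base's +y edge from (273,175) to (367,175) and the axle's free end at about (320,227). The gripper is in line with the axle.

```bash
cat >> h.py <<'E'
def tost(P): d=np.atleast_2d(P)[:,:2]-SO;return np.c_[d@SX,d@SY]*1e3
E
python3 - <<'E'
from h import *
c=snap('wrist')
g=mask(c,(60,60,20),(95,255,200),(240,165,400,215))
ys,xs=np.nonzero(g);print(ys.min())
for row in(180,200):
    x=xs[ys==row];P=onz(c,[(x.min(),row),(x.max()+1,row)],.012);print(row,x.min(),x.max(),tost(P))
x=xs[ys==ys.min()+1];print(tost(onz(c,[(x.mean(),ys.min())],.012)))
print(tost(onz(c,[(281,188),(359,188)],.012)))
im=c['img'][205:262,320].astype(int);print([(205+i,*v) for i,v in enumerate(im)])
for row in(222,228,232): print(row,c['img'][row,298:344].mean(1).astype(int))
print(tost(onz(c,[(320.5,218)],.1)))
E
```

```text
175
180 274 367 [[-57.76701967  69.4414383 ]
 [ 59.60076412  69.93794629]]
200 275 365 [[-57.70930865  43.01481191]
 [ 58.63665637  43.51211038]]
[[-0.36713356 76.06592978]]
[[-49.40675346  59.05217118]
 [ 48.8646146   59.468554  ]]
[(205, np.int64(39), np.int64(75), np.int64(56)), (206, np.int64(39), np.int64(75), np.int64(57)), (207, np.int64(39), np.int64(75), np.int64(56)), (208, np.int64(40), np.int64(75), np.int64(56)), (209, np.int64(40), np.int64(76), np.int64(57)), (210, np.int64(40), np.int64(76), np.int64(56)), (211, np.int64(40), np.int64(76), np.int64(56)), (212, np.int64(40), np.int64(75), np.int64(57)), (213, np.int64(39), np.int64(75), np.int64(56)), (214, np.int64(40), np.int64(74), np.int64(56)), (215, np.int64(40), np.int64(74), np.int64(56)), (216, np.int64(43), np.int64(75), np.int64(58)), (217, np.int64(60), np.int64(80), np.int64(68)), (218, np.int64(85), np.int64(87), np.int64(85)), (219, np.int64(84), np.int64(86), np.int64(85)), (220, np.int64(85), np.int64(87), np.int64(85)), (221, np.int64(85), np.int64(87), np.int64(86)), (222, np.int64(86), np.int64(89),
[... 1807 characters left out ...]
9, np.int64(21), np.int64(20), np.int64(22)), (260, np.int64(21), np.int64(22), np.int64(22)), (261, np.int64(20), np.int64(22), np.int64(22))]
222 [56 56 56 57 56 56 56 57 71 86 86 85 86 86 86 87 86 87 86 87 86 86 87 86
 87 87 87 86 87 87 86 87 86 87 86 86 82 69 56 56 56 56 56 57 77 98]
228 [ 57  57  56  57  56  56  56  59  81 109 125 135 143 143 132 119 117 110
 106 104 100 101 101 102 101 102 105 109 111 120 131 138 148 160 154 144
 122  90  69  69  69  82  97  97  98  98]
232 [ 95  96  95  95  84  66  77  78  87 109 125 136 143 148 153 158 163 170
 175 179 182 188 193 195 193 191 189 184 179 174 170 168 163 159 153 143
 124  97  78  83  93  97  98  98  99  98]
[[-0.21954694 55.45547293]]
```

```bash
python3 -m pendant '[[1,[0,0,30],[0,0,0]],[1,[0,0,30],[0,0,0]],[1,[0,0,28],[0,0,0]],[1,[-20,1,0],[0,0,0]],[1,[-10,0,0],[0,0,0]],[1,[0,0,0],[0,0,0]]]'
python3 -m pendant '[[1,[-4,0,0],[0,0,0]],[1,[-4,0,0],[0,0,0]],[1,[-3,0,0],[0,0,0]],[1,[-3,0,0],[0,0,0]],[1,[0,0,0],[0,0,0]]]'
python3 -c "
from h import *
s=r.get_state();print(tost(s['tool_pos']),s['contact_force'])"
```

```text
clock: 2.55
tool_pos: [0.5385, 0.1102, 0.1121]
eef_rot: [0.806, 0.592, 0.001, 0.001]
contact_force: [-0.4, 0.2, 0.2]
opening: 0.002
finger_force: 0.0
clock: 3.18
tool_pos: [0.5338, 0.0981, 0.1107]
eef_rot: [0.805, 0.593, -0.0, -0.0]
contact_force: [-1.3, -0.1, -0.7]
opening: 0.003
finger_force: 0.0
[[9.02932512e-03 3.15111143e+01]] [-1.27629341 -0.14305632 -0.73312963]
```

```bash
M='[1,[0,0,0],[0,0,0]]'
python3 -m pendant '[[1,[-4,0,0],[0,0,0]],[1,[-4,0,0],[0,0,0]],[1,[-4,0,0],[0,0,0]],[1,[-4,0,0],[0,0,0]],[1,[0,0,0],[0,0,0]]]'
python3 -m pendant '[[1,[-4,0,0],[0,0,0]],[1,[-4,0,0],[0,0,0]],[1,[-4,0,0],[0,0,0]],[1,[-3,0,0],[0,0,0]],[1,[0,0,0],[0,0,0]]]'
python3 -c "
from h import *
s=r.get_state();print(tost(s['tool_pos']),s['contact_force'])"
```

```text
clock: 3.8
tool_pos: [0.5291, 0.0831, 0.1107]
eef_rot: [0.805, 0.593, 0.0, -0.0]
contact_force: [1.1, 1.1, -1.0]
opening: 0.004
finger_force: 0.6
clock: 4.42
tool_pos: [0.5244, 0.0679, 0.1107]
eef_rot: [0.806, 0.593, -0.0, 0.0]
contact_force: [-0.3, 0.9, -1.0]
opening: 0.005
finger_force: 0.3
[[ 0.03933261 -0.08124429]] [-0.25748755  0.93480942 -0.9771196 ]
```

```bash

python3 -m pendant '[[1,[-3,0,0],[0,0,0]],[1,[-3,0,0],[0,0,0]],[1,[-2,0,0],[0,0,0]],[1,[-1,0,0],[0,0,0]],[1,[0,0,0],[0,0,0]]]'
for i in 1 2 ; do python3 -c "
from h import *
s=r.get_state();print(tost(s['tool_pos']),s['contact_force'])"
[ $i = 1 ] && python3 -m pendant '[[1,[-1,0,0],[0,0,0]],[1,[-1,0,0],[0,0,0]],[1,[0,0,0],[0,0,0]]]'; done
```

```text
clock: 5.05
tool_pos: [0.5219, 0.0599, 0.1107]
eef_rot: [0.805, 0.593, -0.0, 0.0]
contact_force: [1.0, 1.2, -0.1]
opening: 0.006
finger_force: 0.9
[[ 0.03775459 -8.44729402]] [ 1.03765068  1.19120231 -0.07019947]
clock: 5.42
tool_pos: [0.5214, 0.0581, 0.1107]
eef_rot: [0.805, 0.593, -0.0, -0.0]
contact_force: [-0.3, 1.2, -0.8]
opening: 0.005
finger_force: 1.1
[[  0.03514203 -10.32876914]] [-0.29400694  1.21590346 -0.8266999 ]
```

```bash
S='import h;s=h.r.get_state();print(h.tost(s["tool_pos"]),s["contact_force"])'
python3 -m pendant '[[1,[-1,0,0],[0,0,0]],[1,[-1,0,0],[0,0,0]],[1,[0,0,0],[0,0,0]]]' >/dev/null;python3 -c "$S"
python3 -m pendant '[[1,[-1,0,0],[0,0,0]],[1,[0,0,0],[0,0,0]]]'>/dev/null;python3 -c "$S"
python3 -m pendant '[[1,[-1,0,0],[0,0,0]],[1,[0,0,0],[0,0,0]]]'>/dev/null;python3 -c "$S"
```

```text
[[  0.05697232 -12.40008177]] [ 0.12437391  2.53879296 -1.03096745]
[[  0.03920264 -13.34182307]] [ 0.81304448  2.43391321 -0.53317955]
[[  0.0501637  -14.31906477]] [0.58493932 2.08567202 0.04394177]
```

```bash
S='import h;s=h.r.get_state();print(h.tost(s["tool_pos"]),s["contact_force"])'
python3 -m pendant '[[1,[-1,0,0],[0,0,0]],[1,[0,0,0],[0,0,0]]]' >/dev/null;python3 -c "$S"
python3 -m pendant '[[1,[-1,0,0],[0,0,0]],[1,[0,0,0],[0,0,0]]]'>/dev/null;python3 -c "$S; c=h.snap('side','side1'); b=h.cv2.imread('pics/side1.png')[165:245,250:340]; h.cv2.imwrite('pics/s1c.png',h.cv2.resize(b,None,fx=6,fy=6,interpolation=h.cv2.INTER_CUBIC))"
```

```text
[[  0.0596796  -15.33244827]] [-0.39022722  2.21778374 -0.47791766]
[[  0.04926842 -15.70628113]] [-0.19055936  3.80167746 -1.14046951]
```

View pics/s1c.png

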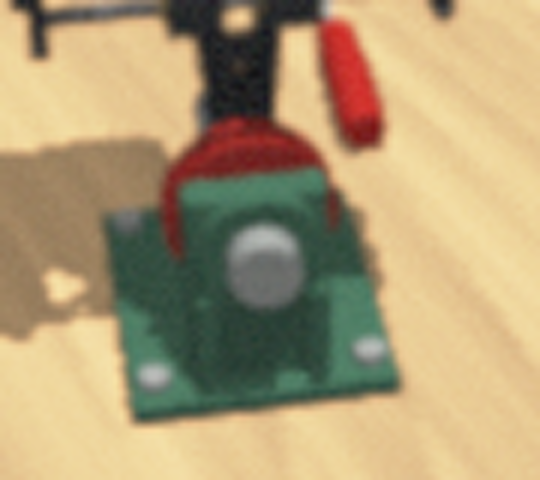

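The side view shows the red disc close behind the upright, at crop (250,160), and the last step stalled. I'll confirm by feel.

```bash
S='import h;s=h.r.get_state();print(h.tost(s["tool_pos"]),s["contact_force"])'
python3 -m pendant '[[1,[-1,0,0],[0,0,0]],[1,[0,0,0],[0,0,0]]]' >/dev/null;python3 -c "$S"
python3 -m pendant '[[1,[-1,0,0],[0,0,0]],[1,[0,0,0],[0,0,0]]]'>/dev/null;python3 -c "$S"
```

```text
[[  0.05316099 -15.71708893]] [ 1.06659581  5.2229305  -1.27720658]
[[  0.05975858 -15.77251364]] [ 0.27535048  8.19568106 -1.97065174]
```

```bash

python3 -m pendant '[[1,[15,0,0],[0,0,0]],[1,[0,0,-40],[0,0,0]],[1,[20,0,-50],[0,0,0]],[1,[45,0,0],[0,0,0]],[1,[45,0,0],[0,0,0]],[1,[5,0,0],[0,0,0]],[1,[0,0,0],[0,0,0]]]'
python3 - <<'E'
from h import *
s=r.get_state();print(tost(s['tool_pos']))
c=snap('wrist','w2');p=proj(c,stand(0,0,.1));print(p,proj(c,stand(0,.03,.1)),proj(c,stand(0,.05,.1)))
b=c['img'][170:310,250:390,::-1];cv2.imwrite('pics/w2c.png',cv2.resize(b,None,fx=4,fy=4,interpolation=cv2.INTER_CUBIC))
E
```

```text
clock: 8.22
tool_pos: [0.5573, 0.1737, 0.2004]
eef_rot: [0.805, 0.593, -0.001, 0.001]
contact_force: [0.2, -1.1, -0.4]
opening: 0.006
finger_force: 0.0
[[-9.94225844e-02  1.10755838e+02]]
[[318.29874752 293.51141679]] [[318.32983669 269.56828556]] [[318.35172928 252.60695978]]
```

View pics/w2c.png

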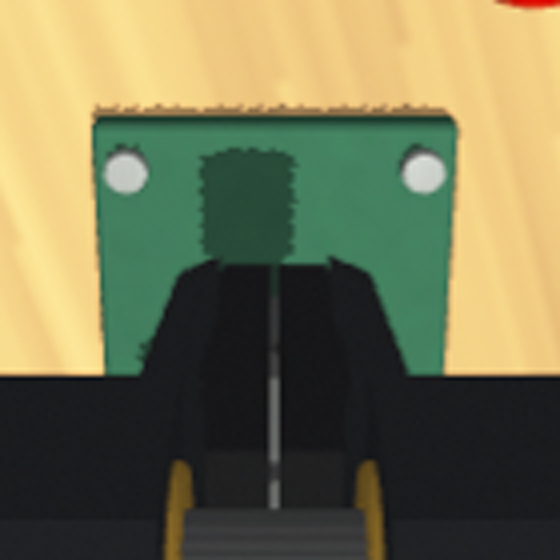

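```bash

python3 -m pendant '[[-1,[-35,0,0],[0,0,0]],[-1,[-33,0,0],[0,0,0]],[-1,[0,0,0],[0,0,0]],[-1,[0,0,0],[0,0,0]],[-1,[0,0,0],[0,0,0]],[-1,[0,0,0],[0,0,0]],[-1,[0,0,0],[0,0,0]]]'
python3 - <<'E'
from h import *
s=r.get_state();print(tost(s['tool_pos']))
c=snap('wrist','w3')
for y in(0,.01,.02,.03,.05):print(y,proj(c,stand(0,y,.1)))
b=c['img'][170:310,250:390,::-1];cv2.imwrite('pics/w3c.png',cv2.resize(b,None,fx=4,fy=4,interpolation=cv2.INTER_CUBIC))
im=c['img'].mean(2).astype(int)
for x in (312,319,326):print(x,im[195:270,x])
E
```

```text
clock: 9.15
tool_pos: [0.5374, 0.1103, 0.2006]
eef_rot: [0.805, 0.593, 0.0, -0.0]
contact_force: [0.4, 0.2, 0.3]
opening: 0.775
finger_force: 0.0
[[-0.1578262  44.27073662]]
0 [[318.37527595 238.14210169]]
0.01 [[318.39804156 228.98117731]]
0.02 [[318.42133096 219.59448585]]
0.03 [[318.4451553  209.97647656]]
0.05 [[318.49445243 190.02431983]]
312 [106 152 175 174 175 175 175 174 174 175 174 174 175 174 174 174 174 174
 173 173 173 173 173 173 173 173 174 174 174 174 174 173 159  90  76  53
  64  88 113 167 173 173 173 173 173 159 106  97  89 125 166 165 165 166
 165 165 164 165 165 165 165 165 165 165 146 101 101 102  89  48  43  43
  43  43  44]
319 [ 99 147 210 210 210 210 210 210 210 210 209 209 209 209 209 209 209 208
 208 208 208 207 207 207 207 206 207 206 206 206 206 205 200 164 100 100
  92  67  98 146 203 203 204 203 203 203 184 109  89 111 166 183 182 182
 183 182 183 182 183 182 182 182 182 182 174 141 106 105 100  79  42  43
  43  44  43]
326 [113 169 179 179 178 179 179 179 178 179 179 179 179 179 179 178 178 178
 178 178 178 178 177 177 178 178 178 177 178 178 178 174 147  82  80  74
  80  97 131 177 177 178 178 178 177 163 105  89 100 146 169 169 169 168
 169 168 169 169 169 169 168 169 169 158 125 102 102  99  80  42  44  43
  43  43  42]
```

View pics/w3c.png

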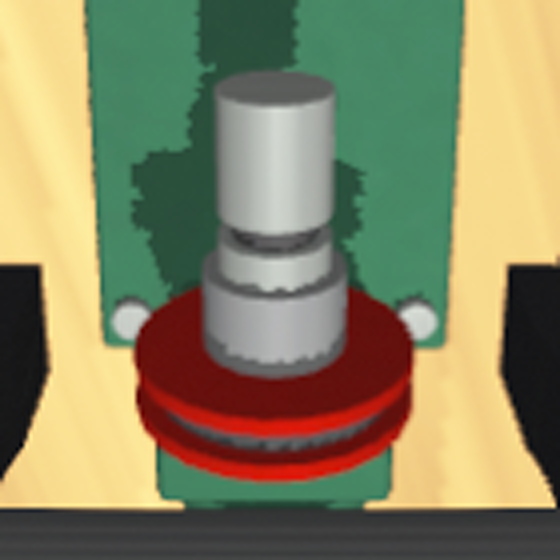

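The groove shows as the dark band at crop rows 229–245 (full rows 228–234, column 319), just beyond the boss. The boss rim is at full row ~244.7.

```bash
python3 - <<'E'
from h import *
c=snap('wrist')
print(tost(onz(c,[(319,228.1),(319,234.2)],.1)),tost(onz(c,[(319,244.8)],.104)))
im=c['img'].mean(2)
d=c['img'].astype(int)
for row in(205,215,222):
    e=np.abs(np.diff(im[row,298:342]));i=np.argsort(-e)[:6];print(row,sorted([(298+int(k),int(e[k])) for k in i]))
# clip refinement / holder next plan
E
```

```text
[[ 0.66081625 10.82921171]
 [ 0.67926981  4.21216693]] [[ 0.69416609 -5.38530941]]
205 [(303, 27), (304, 24), (305, 13), (331, 11), (332, 15), (333, 22)]
215 [(303, 26), (304, 29), (331, 22), (332, 37), (333, 28), (340, 23)]
222 [(303, 25), (304, 30), (331, 27), (332, 45), (339, 20), (340, 16)]
```

```bash
python3 -c "
from h import *
plan([.469,-.101,.19],4,5)"
```

```text
[[np.float64(-44.4), np.float64(-0.6), np.float64(2.1)], [np.float64(-0.0), np.float64(-0.0), np.float64(-4.25)]]
[[np.float64(-44.2), np.float64(-3.8), np.float64(2.1)], [np.float64(-0.0), np.float64(-0.0), np.float64(-4.25)]]
[[np.float64(-43.8), np.float64(-7.1), np.float64(2.1)], [np.float64(-0.0), np.float64(-0.0), np.float64(-4.25)]]
[[np.float64(-43.2), np.float64(-10.3), np.float64(2.1)], [np.float64(-0.0), np.float64(-0.0), np.float64(-4.25)]]
[[np.float64(-42.3), np.float64(-13.5), np.float64(2.1)], [np.float64(-0.0), np.float64(-0.0), np.float64(-4.25)]]
```

```bash

python3 -m pendant '[[-1,[-44.4,-0.6,2],[0,0,-4.25]],[-1,[-44.2,-3.8,2],[0,0,-4.25]],[-1,[-43.8,-7,2],[0,0,-4.25]],[-1,[-43.2,-10.3,2],[0,0,-4.25]],[-1,[-42.3,-13.5,2],[0,0,-4.25]],[-1,[0,0,0],[0,0,0]],[-1,[0,0,0],[0,0,0]]]'
python3 - <<'E'
from h import *
c=snap('wrist','w4')
b=c['img'][130:310,230:410,::-1];cv2.imwrite('pics/w4c.png',cv2.resize(b,None,fx=3,fy=3,interpolation=cv2.INTER_CUBIC))
m=mask(c,(4,150,60),(14,255,255),(270,150,370,262))
for k in cv2.findContours(m,cv2.RETR_EXTERNAL,cv2.CHAIN_APPROX_NONE)[0]:
    if cv2.contourArea(k)>15:print(cv2.boundingRect(k),cv2.minAreaRect(k))
print(proj(c,[[.469,-.147,.082],[.469,-.14,.082],[.469,-.154,.082],[.469,-.14,.046]]))
E
```

```text
clock: 10.12
tool_pos: [0.4696, -0.1007, 0.1908]
eef_rot: [0.682, 0.731, 0.001, 0.0]
contact_force: [0.2, 0.6, 0.9]
opening: 1.002
finger_force: 0.0
(286, 194, 58, 51) ((314.5, 219.0), (57.0, 50.0), 0.0)
[[314.78456601 236.30359829]
 [315.23286179 230.10316997]
 [314.34359203 242.40300559]
 [315.53212637 216.49309343]]
```

View pics/w4c.png

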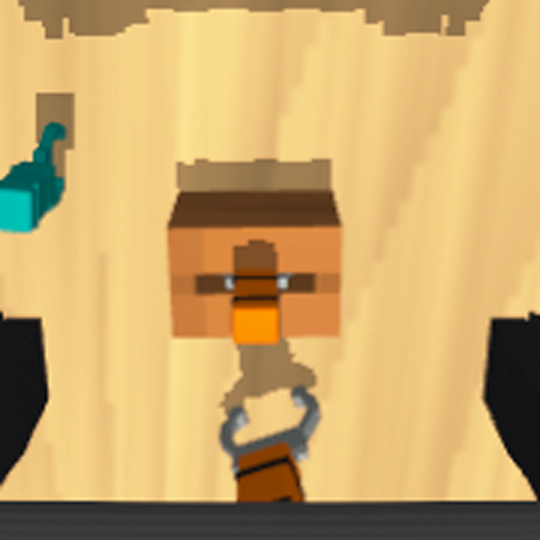

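The crop shows the grip top at crop (256,324), full (315,238), square to the gripper. The holder top is at full x 286–344. The turquoise look-alike is to the left at crop (15,205), and the big orange one is below at crop (268,450).

```bash
python3 - <<'E'
from h import *
c=snap('wrist')
print(onz(c,[(315.3,238),(307.7,238),(323,238),(315.3,231.7),(315.3,244.3)],.082))
print(onz(c,[(286,226),(343.7,226),(314.8,224.2)],.046), onz(c,[(247,173)],0),onz(c,[(235,198)],.08),onz(c,[(312,283)],.08))
P=onz(c,[(315.3,238)],.082)[0]
plan([P[0],P[1],.1],4,4)
E
```

```text
[[ 0.46992678 -0.14818523  0.082     ]
 [ 0.46214604 -0.14873665  0.082     ]
 [ 0.47780974 -0.14762971  0.082     ]
 [ 0.46944748 -0.14107602  0.082     ]
 [ 0.47041412 -0.15541555  0.082     ]]
[[ 0.43606808 -0.15353043  0.046     ]
 [ 0.50247959 -0.14883729  0.046     ]
 [ 0.4690678  -0.14891035  0.046     ]] [[ 0.38030357 -0.10564577  0.        ]] [[ 0.38795293 -0.11121312  0.08      ]] [[ 0.47005628 -0.20444988  0.08      ]]
[[np.float64(-12.1), np.float64(-0.8), np.float64(22.7)], [np.float64(0.01), np.float64(-0.01), np.float64(0.02)]]
[[np.float64(-12.1), np.float64(-0.8), np.float64(22.7)], [np.float64(0.01), np.float64(-0.01), np.float64(0.02)]]
[[np.float64(-12.1), np.float64(-0.8), np.float64(22.7)], [np.float64(0.01), np.float64(-0.01), np.float64(0.02)]]
[[np.float64(-12.1), np.float64(-0.8), np.float64(22.7)], [np.float64(0.01), np.float64(-0.01), np.float64(0.02)]]
```

```bash

python3 -m pendant '[[0,[-16,-1,20],[0,0,0]],[0,[-16,-1,20],[0,0,0]],[0,[-16,-1,20],[0,0,0]],[0,[0,0,20],[0,0,0]],[0,[0,0,20],[0,0,0]],[0,[0,0,20],[0,0,0]],[0,[0,0,18],[0,0,0]],[0,[0,0,0],[0,0,0]]]'
python3 -m pendant '[[1,[0,0,0],[0,0,0]],[1,[0,0,0],[0,0,0]],[1,[0,0,0],[0,0,0]],[1,[0,0,0],[0,0,0]],[1,[0,0,0],[0,0,0]]]' 25
```

```text
clock: 11.22
tool_pos: [0.4694, -0.1478, 0.0517]
eef_rot: [0.681, 0.732, -0.0, -0.001]
contact_force: [-0.3, 0.7, 0.1]
opening: 0.5
finger_force: 0.0
clock: 11.85
tool_pos: [0.4697, -0.1495, 0.0532]
eef_rot: [0.682, 0.731, 0.0, 0.0]
contact_force: [-0.3, 0.6, 5.6]
opening: 0.178
finger_force: 25.0
```

```bash

python3 -m pendant '[[1,[0,0,-10],[0,0,0]],[1,[0,0,-20],[0,0,0]],[1,[0,0,-30],[0,0,0]],[1,[0,0,-40],[0,0,0]],[1,[0,0,-45],[0,0,0]],[1,[0,0,0],[0,0,0]]]'
python3 -c "
from h import *
plan(stand(0,.06,.2),-17.3,6)"
```

```text
clock: 12.6
tool_pos: [0.4711, -0.15, 0.2009]
eef_rot: [0.682, 0.731, 0.002, 0.003]
contact_force: [0.4, 1.0, -1.1]
opening: 0.178
finger_force: 25.0
[[np.float64(45.0), np.float64(15.0), np.float64(0.1)], [np.float64(0.06), np.float64(0.01), np.float64(3.54)]]
[[np.float64(45.8), np.float64(12.2), np.float64(0.1)], [np.float64(0.06), np.float64(0.01), np.float64(3.54)]]
[[np.float64(46.5), np.float64(9.3), np.float64(0.1)], [np.float64(0.06), np.float64(0.01), np.float64(3.54)]]
[[np.float64(46.9), np.float64(6.5), np.float64(0.1)], [np.float64(0.06), np.float64(0.01), np.float64(3.54)]]
[[np.float64(47.3), np.float64(3.5), np.float64(0.1)], [np.float64(0.06), np.float64(0.01), np.float64(3.54)]]
[[np.float64(47.4), np.float64(0.6), np.float64(0.1)], [np.float64(0.06), np.float64(0.01), np.float64(3.54)]]
```

```bash

python3 -m pendant '[[1,[45,15,0],[0,0,3.54]],[1,[46,12,0],[0,0,3.54]],[1,[46,9,0],[0,0,3.54]],[1,[47,6.5,0],[0,0,3.54]],[1,[36,3.5,0],[0,0,3.54]],[1,[0,0,15],[0,0,3.54]],[1,[0,0,15],[0,0,0]],[1,[0,0,0],[0,0,0]]]'
python3 - <<'E'
from h import *
s=r.get_state();print(tost(s['tool_pos']),s['tool_pos'][2])
plan(stand(0,.0075,.165),-17.3,1)
c=snap('wrist','w5')
b=c['img'][130:300,230:410,::-1];cv2.imwrite('pics/w5c.png',cv2.resize(b,None,fx=3.4,fy=3.4,interpolation=cv2.INTER_CUBIC))
print(proj(c,[stand(0,.0042,.1),stand(0,.0108,.1),stand(-.011,.0075,.126),stand(.011,.0075,.126)]))
E
```

```text
clock: 13.6
tool_pos: [0.5245, 0.0678, 0.1661]
eef_rot: [0.805, 0.593, -0.002, -0.001]
contact_force: [0.8, 0.3, -0.3]
opening: 0.179
finger_force: 25.0
[[ 0.13565125 -0.11684389]] 0.1660787523571933
[[np.float64(7.6), np.float64(-0.1), np.float64(1.1)], [np.float64(-0.21), np.float64(0.13), np.float64(0.03)]]
[[318.45762371 203.8921031 ]
 [318.47135936 196.23995934]
 [303.20256291 211.90406334]
 [333.557444   211.98128443]]
```

View pics/w5c.png

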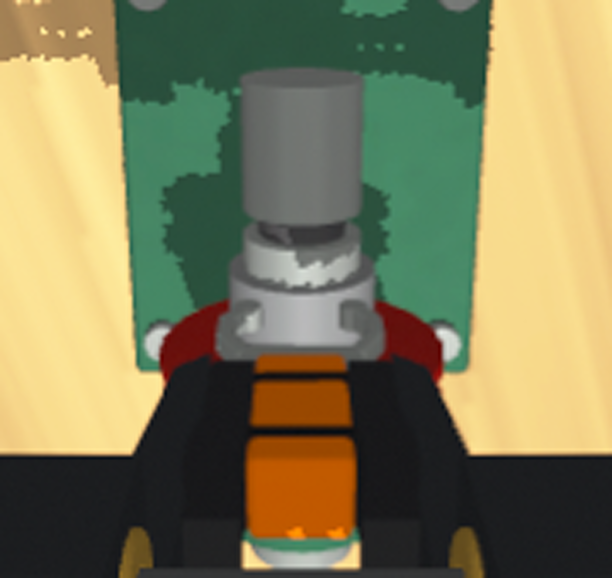

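The clip is held straight. Its leg ends at crop x 248 and 357 are centred on the axle (242–362). The groove's +y edge is at crop row ~221. Next I'll line it up over the groove and go down by feel.

```bash
S='import h;s=h.r.get_state();print(h.tost(s["tool_pos"]),s["tool_pos"][2],s["contact_force"])'
python3 -m pendant '[[1,[7.8,0,5],[-0.2,0.1,0]],[1,[0,0,10],[0,0,0]],[1,[0,0,9],[0,0,0]],[1,[0,0,0],[0,0,0]],[1,[0,0,0],[0,0,0]]]' >/dev/null;python3 -c "$S"
python3 -m pendant '[[1,[0,0,1],[0,0,0]],[1,[0,0,1],[0,0,0]],[1,[0,0,0],[0,0,0]]]' >/dev/null;python3 -c "$S"
python3 -m pendant '[[1,[0,0,1],[0,0,0]],[1,[0,0,1],[0,0,0]],[1,[0,0,0],[0,0,0]]]' >/dev/null;python3 -c "$S"

```

```text
[[1.48727913 8.96429742]] 0.14369984549520562 [ 0.03467794 -0.24419259 -1.32030705]
[[1.38916662 9.11114541]] 0.14173616648050683 [ 0.21227495 -0.25588747  0.27948357]
[[1.34361095 9.09058763]] 0.13960237480746351 [ 0.34351241 -0.44448041  0.17874786]
```

```bash
S='import h;s=h.r.get_state();print(h.tost(s["tool_pos"]),s["tool_pos"][2],s["contact_force"],h.R.from_quat(s["eef_rot"]).as_matrix()[:,2])'
python3 -c "$S"
python3 -m pendant '[[1,[-1.2,-1.2,0],[0,0,0]],[1,[0,0,0],[0,0,0]],[1,[0,0,0],[0,0,0]],[1,[0,0,0],[0,0,0]]]' >/dev/null;python3 -c "$S
c=h.snap('wrist','w6');b=c['img'][130:300,230:410,::-1];h.cv2.imwrite('pics/w6c.png',h.cv2.resize(b,None,fx=3.4,fy=3.4,interpolation=2))"
```

```text
[[1.34361095 9.09058763]] 0.13960237480746351 [ 0.34351241 -0.44448041  0.17874786] [ 3.62604397e-03  6.47934923e-04 -9.99993216e-01]
[[0.25519863 7.94061606]] 0.13973362821863122 [-0.86391017  0.16060182 -0.48007332] [ 3.95109016e-03  7.15013129e-04 -9.99991939e-01]
```

View pics/w6c.png

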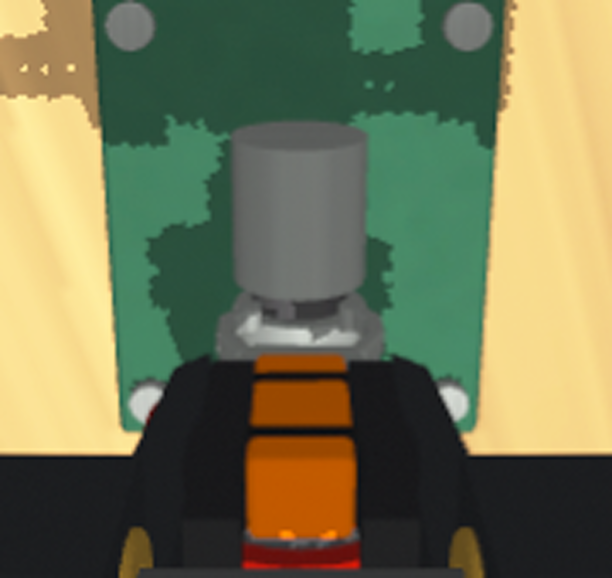

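The clip's legs straddle the groove region, at crop rows 300–345. They sit about 0.5 mm right of the axle's centre (302 against 299.5). That was my 11th picture, one over the limit, so I'll go on by feel and numbers only.

```bash
cat > s.py <<'E'
import h;s=h.r.get_state();print(h.tost(s["tool_pos"]).round(2),round(s["tool_pos"][2],4),s["contact_force"].round(1) if hasattr(s["contact_force"],'round') else s["contact_force"])
E
python3 -m pendant '[[1,[0,-0.4,1],[0,0,0]],[1,[0,0,1],[0,0,0]],[1,[0,0,0],[0,0,0]]]' >/dev/null;python3 s.py
python3 -m pendant '[[1,[0,0,1],[0,0,0]],[1,[0,0,0],[0,0,0]]]' >/dev/null;python3 s.py
python3 -m pendant '[[1,[0,0,1],[0,0,0]],[1,[0,0,0],[0,0,0]]]' >/dev/null;python3 s.py
```

```text
[[-0.25  7.94]] 0.1376 [ 0.3  0.2 -0.2]
[[-0.19  7.9 ]] 0.1366 [-0.1  0.  -0.5]
[[-0.22  7.91]] 0.1356 [-0.   0.  -0.8]
```

```bash

for i in 1 2; do :; done
python3 -m pendant '[[1,[0,0,1],[0,0,0]],[1,[0,0,0],[0,0,0]]]' >/dev/null;python3 s.py
python3 -m pendant '[[1,[0,0,1],[0,0,0]],[1,[0,0,0],[0,0,0]]]' >/dev/null;python3 s.py
python3 -m pendant '[[1,[0,0,1],[0,0,0]],[1,[0,0,0],[0,0,0]]]' >/dev/null;python3 s.py
```

```text
[[-0.23  7.87]] 0.1346 [-0.2  0.  -0.2]
[[-0.21  7.91]] 0.1336 [ 0.4  0.4 -1.1]
[[-0.03  7.95]] 0.1327 [ 0.6 -0.6 -1.2]
```

```bash

python3 -m pendant '[[1,[0,0,1],[0,0,0]],[1,[0,0,0],[0,0,0]]]' >/dev/null;python3 s.py
python3 -m pendant '[[1,[0,0,1],[0,0,0]],[1,[0,0,0],[0,0,0]]]' >/dev/null;python3 s.py
python3 -m pendant '[[1,[0,0,1],[0,0,0]],[1,[0,0,0],[0,0,0]]]' >/dev/null;python3 s.py
```

```text
[[0.13 8.02]] 0.132 [ 0.3 -0.6  3.1]
[[0.14 8.16]] 0.1312 [-1.2  1.   5.2]
[[0.21 8.24]] 0.1304 [-0.7  0.6  9.1]
```

```bash

python3 -m pendant '[[1,[0,0,1],[0,0,0]],[1,[0,0,0],[0,0,0]]]' >/dev/null;python3 s.py
python3 -m pendant '[[1,[0,0,1],[0,0,0]],[1,[0,0,0],[0,0,0]]]' >/dev/null;python3 s.py
python3 -m pendant '[[1,[0,0,1],[0,0,0]],[1,[0,0,0],[0,0,0]]]' >/dev/null;python3 s.py
```

```text
[[0.29 8.32]] 0.1296 [-0.5 -0.5  7.7]
[[0.21 8.36]] 0.1286 [-0.8 -0.1  7.9]
[[0.28 8.4 ]] 0.1276 [-0.7  0.   8.4]
```

```bash

python3 -m pendant '[[1,[0,0,1],[0,0,0]],[1,[0,0,1],[0,0,0]],[1,[0,0,0],[0,0,0]]]' >/dev/null;python3 s.py
python3 -m pendant '[[1,[0,0,1],[0,0,0]],[1,[0,0,1],[0,0,0]],[1,[0,0,0],[0,0,0]]]' >/dev/null;python3 s.py
python3 -m pendant '[[1,[0,0,1],[0,0,0]],[1,[0,0,1],[0,0,0]],[1,[0,0,0],[0,0,0]]]' >/dev/null;python3 s.py
```

```text
[[0.19 8.42]] 0.1254 [-1.2  0.3  6.5]
[[0.11 8.36]] 0.123 [0.4 1.1 3.1]
[[-0.1   7.95]] 0.1202 [ 0.2 -0.9 -3.6]
```

```bash

python3 -m pendant '[[1,[0,0,1],[0,0,0]],[1,[0,0,1],[0,0,0]],[1,[0,0,0],[0,0,0]]]' >/dev/null;python3 s.py
python3 -m pendant '[[1,[0,0,1],[0,0,0]],[1,[0,0,0],[0,0,0]]]' >/dev/null;python3 s.py
python3 -m pendant '[[1,[0,0,1],[0,0,0]],[1,[0,0,0],[0,0,0]]]' >/dev/null;python3 s.py
```

```text
[[-0.18  7.76]] 0.1183 [ 2.1 -0.7 -6.6]
[[-0.18  7.79]] 0.1175 [ 1.5  0.2 -6. ]
[[-0.1   7.91]] 0.1166 [ 1.7 -0.9 -4.2]
```

```bash

python3 -m pendant '[[1,[0,0,1],[0,0,0]],[1,[0,0,0],[0,0,0]]]' >/dev/null;python3 s.py
python3 -m pendant '[[1,[0,0,1],[0,0,0]],[1,[0,0,0],[0,0,0]]]' >/dev/null;python3 s.py
python3 -m pendant '[[1,[0,0,1],[0,0,0]],[1,[0,0,0],[0,0,0]]]' >/dev/null;python3 s.py
```

```text
[[-0.02  8.01]] 0.116 [ 0.6 -0.9  0.9]
[[0.06 8.04]] 0.1157 [-0.  -0.8  7.9]
[[0.09 8.07]] 0.1155 [-1.9 -1.1 15.7]
```

Bottomed about 16.5 mm below first contact, as expected. I'll relieve the load, release, and retreat.

```bash

python3 -m pendant '[[1,[0,0,-2],[0,0,0]],[1,[0,0,0],[0,0,0]],[0.2,[0,0,0],[0,0,0]],[0.2,[0,0,0],[0,0,0]],[0.2,[0,0,0],[0,0,0]],[0.2,[0,0,0],[0,0,0]]]'
python3 -m pendant '[[0.2,[0,0,-10],[0,0,0]],[0.2,[0,0,-30],[0,0,0]],[0.2,[0,0,-40],[0,0,0]],[0.2,[30,0,-10],[0,0,0]],[0.2,[20,0,0],[0,0,0]],[0.2,[0,0,0],[0,0,0]],[0.2,[0,0,0],[0,0,0]]]'
python3 - <<'E'
from h import *
for n in('top','wrist','side'):
    c=snap(n,n+'_end')
    m=mask(c,(4,150,60),(14,255,255),(255,100,400,300) if n!='wrist' else (270,130,370,262))
    for k in cv2.findContours(m,cv2.RETR_EXTERNAL,cv2.CHAIN_APPROX_NONE)[0]:
        if cv2.contourArea(k)>12:print(n,cv2.boundingRect(k),cv2.contourArea(k))
    t=[stand(0,y,z) for y,z in((.008,.145),(.008,.109))];print(proj(c,t).round(1))
E
```

```text
clock: 22.2
tool_pos: [0.5266, 0.0757, 0.1156]
eef_rot: [0.805, 0.593, 0.002, 0.001]
contact_force: [-0.2, 0.4, -0.9]
opening: 0.402
finger_force: 0.0
clock: 23.08
tool_pos: [0.5403, 0.1221, 0.205]
eef_rot: [0.805, 0.593, 0.0, 0.001]
contact_force: [0.4, -0.2, -0.3]
opening: 0.402
finger_force: 0.0
top (375, 228, 23, 28) 469.5
top (282, 212, 8, 8) 37.0
top (357, 149, 22, 11) 13.5
[[285.6 215.2]
 [286.9 216.1]]
wrist (310, 253, 18, 5) 50.5
wrist (310, 243, 18, 9) 122.0
wrist (311, 239, 16, 3) 29.0
[[319.1 263.8]
 [318.9 243.8]]
side (325, 262, 14, 24) 219.0
side (368, 220, 22, 21) 296.5
side (285, 170, 6, 13) 44.0
[[287.7 170.7]
 [288.3 182.5]]
```

The camera checks agree with a seated clip: in the side view the grip spans rows 170–183, against 170.7–182.5 predicted. Nothing has touched the pulley since it went home.

```bash
python3 -c "
from plant import r
print(r.finish_job())"
```

```text
the job is handed in; nothing more can be done
None
```

I pushed the pulley home, snapped the orange clip into the groove, released it and handed the job in at about 23 s; the hand-in gave no verdict, and I viewed 11 pictures, one over the limit of 10.

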